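# Air the slide dryer: shut its door, hold the sprung lid at the set mark

## Task

The slide dryer has to be aired through its top: first push its open front door fully shut, so that it snaps home on its catch, and only then raise the sprung lid by its black handle until the red pointer on the lid's side lies level with the orange clip on the arc scale. The lid springs shut when let go, so finish while still holding the handle, with the lid steady at the clip and the door still shut. Do not shift the orange clip or the jar, cup and timer standing near the dryer.

Things in the scene. Friction and masses are not known exactly. Their poses are not given: they have to be found in the camera images.
- dryer: slide dryer: white box fixed to the worktop, 160 (x) x 200 (y) x 105 mm high without its lid; origin at the centre of its underside, x axis to its back, y to its left, z up (its front faces -x, roughly to the robot, turned by up to 0.2 rad)
- door (a joint): white front door, 152 mm wide, 80 mm high, 10 mm thick, upright hinge at the dryer's left (+y). 0 = shut (outer face 90 mm in front of the dryer's origin), grows to 1.2 rad as its right edge swings out towards the robot; starts at 0.45 to 0.85. It moves lightly and stays where it is left (about 0.5 N at the free edge) down to about 0.08 rad, where a sprung roller catch resists: about 5 to 8 N at the free edge carries it over, from 0.03 rad it snaps to 0 by itself and stays
- door_hinge (a point): upper end of the door's hinge axis, 92 mm above the worktop; in the dryer's frame at (-85, 80, 92) mm
- door_edge (a point): upper corner of the door's free (right) edge on its outer face; 156 mm from the hinge axis along the door, 92 mm above the worktop (the outer face lies 5 mm outside the hinge axis; the door's lower edge is 12 mm above the worktop)
- lid_angle (a joint): grey lid with a clear window on top of the dryer, hinged along its back edge. 0 = shut, grows to 1.15 rad as its front edge rises; starts at 0. Shut, its top is 120 mm above the worktop. It weighs about 0.33 kg and a spring closes it (0.4 Nm when shut, 0.5 Nm/rad more as it opens): about 3 to 8 N upward at the handle; let go, it falls shut
- lid: the lid; its origin is the middle of the lid's hinge axis (parallel to the dryer's y); in the dryer's frame at (80, 0, 107) mm
- lid_handle (a point): black T handle in front of the lid: round crossbar 18 mm in diameter, 46 mm long along the dryer's y, on an 18 mm wide, 10 mm thick stem, this point is the crossbar's centre; with the lid shut in the dryer's frame at (-118, 0, 113) mm, i.e. 38 mm in front of the housing, and 198 mm from the lid's hinge axis. It turns with the lid; gripped across its two round ends it can pivot between the fingers
- lid_pointer (a point): tip of the red pointer at the right side of the lid, 116 mm from the hinge axis; its line runs through the hinge axis
- index (a joint): orange clip on the aluminium arc scale (radius 95 mm about the lid's hinge axis, at the dryer's right side). Its value is the lid angle that it marks: when joint lid_angle equals joint index, the pointer lies at the middle of the clip. Set anywhere from 0.40 to 0.72 rad; stiff, leave it alone. It is 15 mm high along the arc, i.e. 0.08 rad to either side of its middle
- index_clip (a point): centre of the orange clip, 95 mm from the lid's hinge axis, 24 mm long along the radius, 9 mm thick along y; at the lid angle it marks
- stain_jar_red: bystander: jar with red body and white cap, 55 mm in diameter, 84 mm high, origin under its centre, at the dryer's left
- cup_orange: bystander: white sample cup with orange lid, 58 mm in diameter, 61 mm high, origin under its centre, at the dryer's left
- timer_white: bystander: white timer with buttons, 64 x 62 x 18 mm, origin under its centre, in front of the dryer to its right

How it is judged:
By the outcome, as a careful person would: the job done as asked, in the order asked, and still so for the second after the job is handed in, while the arm keeps its last pose, push and grip.
It also fails if it takes over 48 s, if anything falls off the work surface, if the arm or the gripper's body presses on something with over 40 N, if the wrist force passes 120 N, or if a joint passes its speed limit or range.

## Robot

A 6-joint arm with a two-finger parallel gripper is mounted at the origin on a cart in front of the work surface, level with it; the furniture and walls round the work are solid. World frame = base frame: x ahead of the robot, y to its left, z up, the work surface at z = 0. Lengths are in mm, angles in rad, forces in N, time in s.
With the tool pointing down it reaches from about 350 to 950 mm from the base axis. Payload 17.4 kg.
Tool frame: the origin (TCP) lies between the finger pads; the fingertips stand env.tip_reach ahead of it and the grasp point (between the pads) is the TCP (env.tip_reach is the distance from the TCP to the fingertips, in mm); z points along the fingers, y is the direction in which the jaws open and shut (so a half turn about z gives the same grasp; the last joint's range is limited). The gripper opens to 93 mm and grips with 3 to 60 N. Pads are 15 mm wide; open, the fingers measure 128 mm over their backs; the gripper's body (75 mm by 188 mm) begins 65 mm behind the grasp point.
Start: joints at [-1.275, 0.116, 1.442, -0, 1.584, -0.038], TCP at [221.145, -637.752, 237.646] pointing down, gripper open.
Joint ranges: [-2.83, 2.83], [-0.83, 2.19], [0.07, 2.5], [-1.14, 4.28], [0.01, 3], [-2.97, 2.97]. Speed limits (rad/s): [1.89, 1.89, 2.22, 3.14, 3.14, 3.14].

## Interface

Orientations are given as a rotation vector (axis times angle).
In Python, from station import telemetry, get_image, camera_info, order, env gives the robot as it stands.
- The arm moves only by the tool move_arm, never from a script. Its argument "increments" is a list of rows, each a list of 5 numbers: the shift along the tool's x, y, z in mm, then the turn about the tool's z in degrees, then the opening in per cent of the stroke, from 0 (shut) to 100 (fully open). A call has 1 to 12 rows; each row is the pose to reach, as a shift and turn from the pose commanded when the call began, along the tool's axes at that moment; what a row does not reach only later rows make up. A row lasts 1/10 s, in which the tool goes at most 50 mm and 8.59 degrees, less where a joint would pass 70% of its speed; a pose out of reach is approached as far as the arm can. A call with a gripper value outside its range is refused whole. The fingers move at their own pace and stop on an object; "grip_force" is the grip in N (left out, the last holds). Time passes only in rows, so rows that repeat a pose let the fingers close. It gives the time, the measured TCP pose, the force and the opening at its end, in the units of the state.
- telemetry.state(): the state, without advancing time (a new reading comes with each control period).
- get_image(name): name is "side" or "top" or "wrist"; returns (picture, depth): 480x640x3 uint8, red, green, blue; 480x640 float32, mm along the optical axis (not along the pixel's ray), 0 where there is no reading.
- camera_info(name): a dict with "K" (3x3 intrinsics, pixels), "dist" ([k1, k2, p1, p2, k3] as OpenCV has them; the pictures are not rectified), "R" (3x3) and "t" (3): a world point X has camera coordinates R X + t. Camera axes: x right, y down, z forward; pixel columns grow to the right and rows downward; lengths in mm; the calibration is good to about 2 mm. A picture is of the moment at which its call begins: read the wrist's pose just before it. camera_info takes no time and is no camera call; for the wrist camera it gives the pose at the moment of the call.
- order.job_done(): hands the job in, once; it reports no verdict.
The state is a dict: "t": time; "qpos": joint angles; "joint_velocities": joint speeds; "effort": joint torques, N m; "tool_pos": TCP position; "ee_rot": TCP orientation; "ft_force": force on the tool from outside, world axes, zero at the start; "moment": the same for the moment, N m; "finger_gap": finger opening in mm.
Only numpy, scipy, OpenCV 4.12 (cv2) and the standard library are available. Lean on these libraries where they do the work, as an engineer would, in place of code of your own. Each camera call takes 0.05 s, during which the arm holds its last target. There are 200 camera calls.

## Working session

There is one attempt and no reset: what is moved stays moved. The work goes in short steps, Python scripts to look and compute and a tool call to move; the robot and the scene stay as the last step left them, time stands still between calls to the robot, and variables do not carry over. Pictures are saved under pics/ and viewed, about 8 in all and at most 12, crops included, and the job is handed in when it is done.

Besides the shell and the picture viewer there is one more tool, called after "Emit:" as a command line: name --pt "numbers of a row" for each row, then --argument value for the rest. move_arm: Moves the arm, as the interface text tells. Its arguments: {"type":"object","properties":{"increments":{"type":"array","items":{"type":"array","items":{"type":"number"}}},"grip_force":{"type":"number"}},"required":["increments"]}

```bash
mkdir -p pics; ls; python3 - <<'E'
from station import telemetry,get_image,camera_info,env
import cv2,numpy as np
print(telemetry.state(), env.tip_reach)
ims=[]
for n in("side","top"):
    p,d=get_image(n);c=camera_info(n);np.savez(n+"0.npz",p=p,d=d,**{k:np.array(c[k]) for k in c})
    print(n,np.round(c["K"],1).tolist(),np.round(c["dist"],3),"pos",np.round(-np.array(c["R"]).T@c["t"]),np.round(c["R"],2).tolist())
    cv2.imwrite(f"pics/{n}0.png",p[:,:,::-1])
E
```

```text
pics
{'t': 0.0, 'qpos': array([-1.27478821e+00,  1.16503744e-01,  1.44226727e+00,  9.05523729e-06,
        1.58405057e+00, -3.78210537e-02]), 'joint_velocities': array([ 0.00108917, -0.00111149,  0.00118512, -0.00164395, -0.00069711,
       -0.0005272 ]), 'effort': array([-4.80651725e-04, -7.21271181e+01, -6.22612309e+01,  7.79069960e-02,
        2.38047674e-02, -1.24044295e-04]), 'tool_pos': array([ 221.09587406, -637.55503781,  236.89196882]), 'ee_rot': array([-3.09672807e+00, -5.21743634e-01,  2.34315003e-04]), 'ft_force': array([-0.51516215,  0.58225163,  0.17953601]), 'moment': array([-0.00664403, -0.06290409, -0.05877494]), 'finger_gap': 93.24241407403038} 19.0
side [[580.9, 0.0, 315.2], [0.0, 580.9, 246.3], [0.0, 0.0, 1.0]] [-0.08  0.    0.    0.    0.  ] pos [ 604. -658. 1238.] [[1.0, 0.05, 0.01], [0.05, -0.86, -0.5], [-0.02, 0.5, -0.87]]
top [[557.1, 0.0, 322.5], [0.0, 557.1, 249.8], [0.0, 0.0, 1.0]] [-0.11  0.    0.    0.    0.  ] pos [ 406.   14. 1167.] [[0.02, -1.0, 0.02], [-0.99, -0.02, -0.17], [0.17, -0.01, -0.99]]
```

View pics/side0.png

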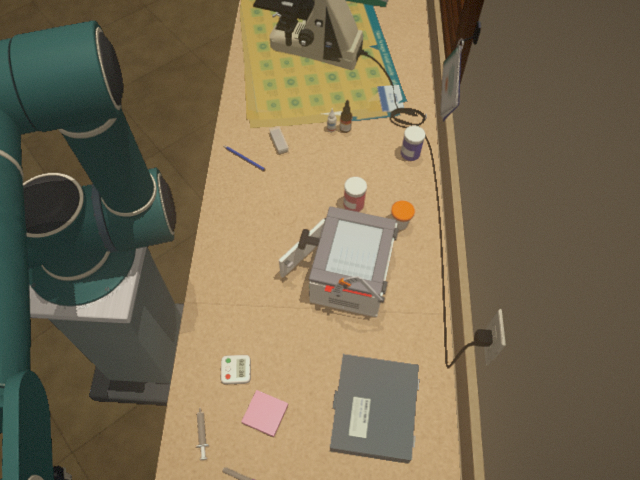

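View pics/top0.png

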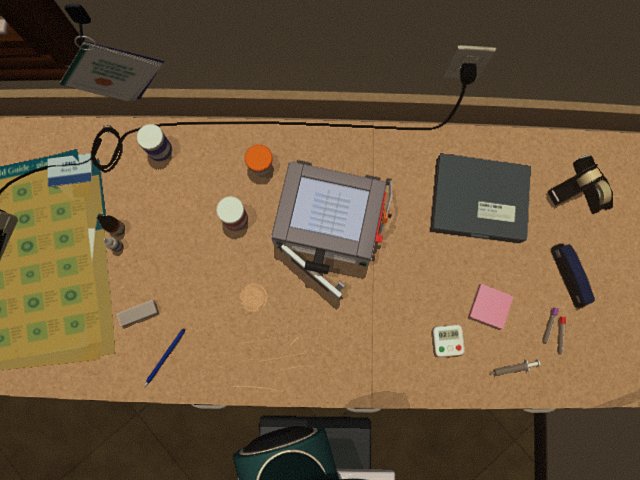

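```bash
cat > h.py <<'E'
import numpy as np,cv2
def load(n):
    return dict(np.load(n))
def snap(n,f):
    from station import get_image,camera_info
    c=camera_info(n);p,d=get_image(n)
    c={k:np.array(c[k]) for k in c};c.update(p=p,d=d);np.savez(f,**c);return c
def ray(c,uv):
    x=cv2.undistortPoints(np.array(uv,float).reshape(-1,1,2),c["K"],c["dist"])[:,0]
    o=-c["R"].T@c["t"];return o,np.c_[x,np.ones(len(x))]@c["R"]   # d with camera depth 1
def onz(c,uv,z):
    o,d=ray(c,uv);return o+d*((z-o[2])/d[:,2])[:,None]
def cloud(c):
    v,u=np.mgrid[0:480,0:640];o,d=ray(c,np.c_[u.ravel(),v.ravel()])
    return (o+d*c["d"].reshape(-1,1)).reshape(480,640,3)
def tri(c1,a,c2,b):
    o1,d1=ray(c1,[a]);o2,d2=ray(c2,[b]);d1=d1[0];d2=d2[0]
    s=np.linalg.lstsq(np.c_[d1,-d2],o2-o1,rcond=None)[0]
    p,q=o1+s[0]*d1,o2+s[1]*d2;return (p+q)/2,np.linalg.norm(p-q)
def proj(c,X):
    return cv2.projectPoints(np.array(X,float).reshape(-1,1,3),cv2.Rodrigues(c["R"])[0],c["t"],c["K"],c["dist"])[0][:,0]
E
python3 - <<'E'
from h import *
out=[]
for n,(x0,y0) in(("side",(260,165)),("top",(250,140))):
    c=load(n+"0.npz");W=cloud(c);p=c["p"]
    roi=(W[...,0]>450)&(W[...,0]<850)&(abs(W[...,1])<200)
    m=roi&(W[...,2]>113)&(W[...,2]<130)
    pts=W[m][:,:2].astype(np.float32)
    print(n,"lid",m.sum(),cv2.minAreaRect(pts),np.median(W[m][:,2]))
    hsv=cv2.cvtColor(p,cv2.COLOR_RGB2HSV)
    dk=roi&(W[...,2]>90)&(p.max(2)<45)
    k,l,s,ce=cv2.connectedComponentsWithStats(dk.astype(np.uint8))
    for i in range(1,k):
        if s[i,4]>25: print(" dark",s[i],ce[i].round(1),np.median(W[l==i],0).round(1))
    for nm,lo,hi in(("red",0,4),("red2",174,180),("orange",5,14)):
        mm=roi&(hsv[...,0]>=lo)&(hsv[...,0]<=hi)&(hsv[...,1]>170)&(hsv[...,2]>110)
        k,l,s,ce=cv2.connectedComponentsWithStats(mm.astype(np.uint8))
        for i in range(1,k):
            if s[i,4]>5: print(" ",nm,s[i],ce[i].round(1),np.median(W[l==i],0).round(1))
    out.append(cv2.resize(p[y0:y0+160,x0:x0+150],None,fx=3.0*400/450,fy=3.0*400/450,interpolation=cv2.INTER_CUBIC))
cv2.imwrite("pics/crop.png",np.hstack(out)[:,:,::-1])
E
```

```text
side lid 5316 ((644.42578125, -14.369270324707031), (209.42123413085938, 209.33786010742188), 79.38382720947266) 118.73547197414223
  red [325 286   9   6  34] [328.2 288.2] [ 610.9 -108.2  109.5]
  red [343 289  28   8  36] [356.9 292.5] [ 673.4 -115.8  109.4]
  orange [392 205  22  16  50] [400.  215.6] [773.9 116.4  60.6]
  orange [339 279  11   7  21] [343.6 282.2] [ 640.9 -119.1  161.8]
top lid 7780 ((642.1322631835938, -14.932220458984375), (208.8065643310547, 207.27627563476562), 79.19445037841797) 118.10912467760897
 dark [304 254  25  20 203] [316.6 266.5] [549.3  10.  119.7]
  red [375 192  11  50 108] [379.8 223.4] [ 628.8 -112.6  108.9]
  orange [245 145  28  26 571] [258.  157.4] [784.3 135.1  60.6]
  orange [382 209   7  14  50] [384.7 216.7] [ 638.  -114.6  160.7]
```

View pics/crop.png

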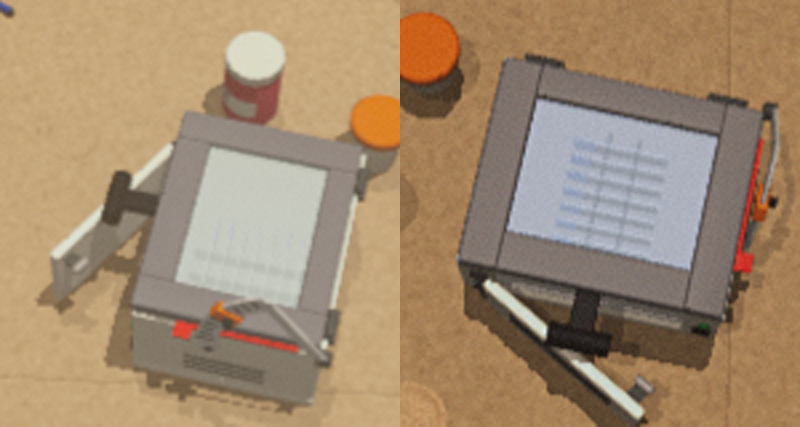

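```bash
python3 - <<'E'
from h import *
from scipy.spatial.transform import Rotation as Ro
s,t=load("side0.npz"),load("top0.npz")
C={}
for n,c in(("side",s),("top",t)):
    W=cloud(c);m=((W[...,0]>450)&(W[...,0]<850)&(abs(W[...,1])<200)&(W[...,2]>113)&(W[...,2]<130)).astype(np.uint8)
    m=cv2.morphologyEx(m,cv2.MORPH_CLOSE,np.ones((9,9)));m=cv2.morphologyEx(m,cv2.MORPH_OPEN,np.ones((35,35)) if 0 else cv2.getStructuringElement(2,(31,31)))
    k=max(cv2.findContours(m,0,1)[0],key=cv2.contourArea)[:,0]
    r=cv2.minAreaRect(onz(c,k,120)[:,:2].astype(np.float32))
    print(n,r)
    # front edge / window rays
    # red strip on lid side (its line is parallel to dryer x)
h,e=tri(s,(304.4,238.9),t,(316.9,267.5));print("handle",h,e)
d,e=tri(s,(280.2,260.3),t,(340,295.6));print("door edge",d,e)
g,e=tri(s,(343.6,282.2),t,(384.7,216.7));print("clip",g,e)
# lid corners triangulated: crop coords side/top
f=400/450*3
for nm,a,b in(("BL",(185,115),(508,60)),("BR",(365,157),(765,108)),("FL",(143,300) if 0 else (185,115),(508,60)),("FR",(136,302),(460,260))):
    pass
P=lambda a,o:(o[0]+a[0]/f,o[1]+a[1]/f)
for nm,a,b in(("backleft",(365,158),(508,60)),("frontleft",(188,114),(462,258)),("frontright",(136,300),(716,318)),("backright",(335,325),(763,108))):
    print(nm,*tri(s,P(a,(260,165)),t,P((b[0]-400,b[1]),(250,140))))
E
```

```text
side ((661.4500732421875, -17.580123901367188), (207.42666625976562, 164.74917602539062), 80.8038558959961)
top ((660.608642578125, -15.302680969238281), (201.3238525390625, 161.6711883544922), 79.0814208984375)
handle [551.00346407   8.92044283 113.59857943] 4.2471902039703195
door edge [499.5450583  -37.12948566  92.77434679] 3.1688210567495565
clip [ 642.04332286 -115.7992263   155.67969306] 0.8592383493910877
backleft [762.16943262  66.00746063 102.51579341] 3.6205016695831076
frontleft [607.32399894  93.67979297 117.72751239] 2.8938785526657034
frontright [569.93256747 -89.08377135 115.82509726] 6.595852856797766
backright [ 723.83746963 -118.52684117  142.3127142 ] 15.733716468057452
```

Emit:
move_arm --pt "30 -34 0 3 0" --pt "68 -77 0 6 0" --pt "106 -120 0 9 0" --pt "144 -163 0 12 0" --pt "182 -206 0 15 0" --pt "220 -249 0 18 0" --pt "258 -292 0 21 0" --pt "296 -335 0 24 0" --pt "334 -378 0 27 0" --pt "372 -421 0 29 0" --pt "405 -458 0 29 0" --pt "420 -475 0 29 0" --grip_force 35

```text
t: 1.3
tool_pos: [447.7, -85.1, 237.7]
ee_rot: [3.13, -0.271, 0.001]
ft_force: [0.7, -0.5, 0.3]
finger_gap: 2.5
```

```bash
python3 - <<'E'
from h import *
from station import telemetry
c=snap("wrist","w1.npz")
print(telemetry.state()["tool_pos"],-c["R"].T@c["t"],c["R"].round(2).tolist())
print(proj(c,[[551,8.9,113],[499.5,-37,92]]))
cv2.imwrite("pics/w1.png",c["p"][:,:,::-1])
E
```

```text
[449.59868915 -79.40100534 237.48501647] [525.03829878 -98.16373808 384.15545903] [[-0.17, -0.99, 0.0], [-0.95, 0.17, 0.28], [-0.27, 0.05, -0.96]]
[[165.84802876 121.10401522]
 [254.16934887 180.36764471]]
```

View pics/w1.png

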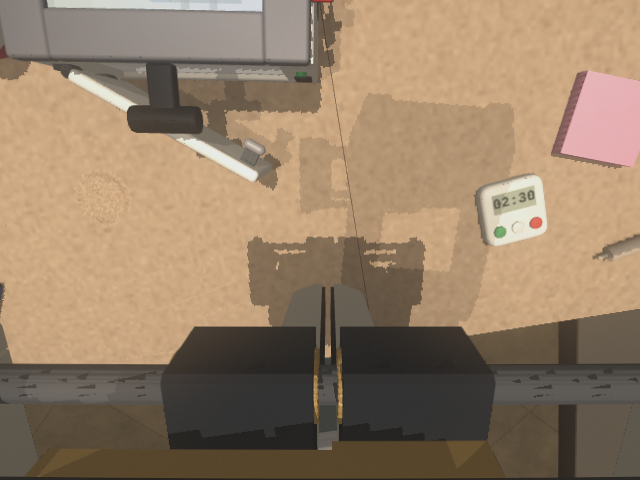

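Emit:
move_arm --pt "5 -31 0 0 0" --pt "10 -62 0 0 0" --pt "10 -62 30 0 0" --pt "10 -62 70 0 0" --pt "10 -62 110 0 0" --pt "10 -62 145 0 0" --pt "10 -62 165 0 0" --pt "10 -62 165 0 0" --pt "10 -62 165 0 0"

```text
t: 2.25
tool_pos: [468.2, -27.9, 73.3]
ee_rot: [-3.13, 0.27, 0.0]
ft_force: [0.1, -0.6, 0.7]
finger_gap: 0.6
```

Emit:
move_arm --pt "8 0 0 0 0" --pt "16 1 0 0 0" --pt "24 3 0 0 0" --pt "32 5 0 0 0" --pt "40 7 0 0 0" --pt "48 9 0 0 0" --pt "56 11 0 0 0" --pt "64 13 0 0 0" --pt "70 14 0 0 0" --pt "74 15 0 0 0" --pt "76 15 0 0 0"

```text
t: 3.35
tool_pos: [540.7, -55.7, 72.6]
ee_rot: [-3.13, 0.271, 0.0]
ft_force: [-0.8, -1.0, 0.1]
finger_gap: 0.7
```

```bash
python3 - <<'E'
from h import *
from station import telemetry
c=snap("top","t1.npz");st=telemetry.state()
print(st["tool_pos"],st["ft_force"])
a=c["p"][200:320,270:410];b=snap("wrist","w2.npz")["p"]
cv2.imwrite("pics/t1.png",np.hstack([cv2.resize(a,(560,480)),b[:,:240]])[:,:,::-1])
E
```

```text
[540.69615856 -55.66698348  72.59742808] [-0.57726949 -1.58245005 -0.44310104]
```

View pics/t1.png

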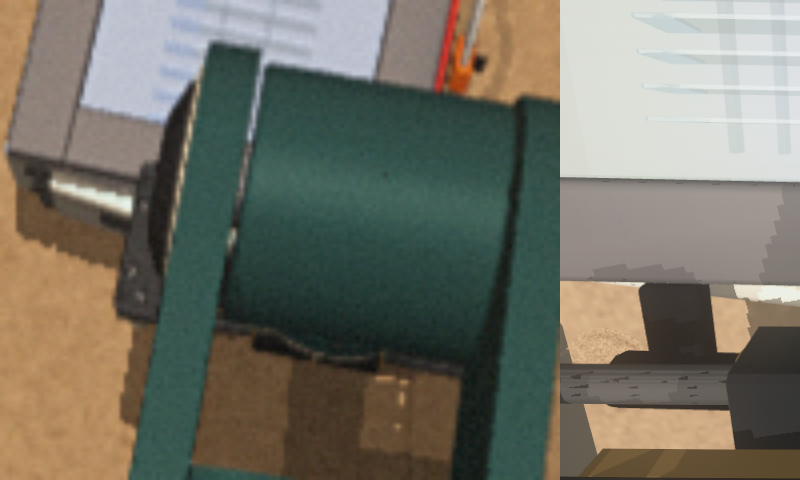

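Emit:
move_arm --pt "3 0 0 0 0" --pt "6 1 0 0 0" --pt "9 1 0 0 0" --pt "12 1 0 0 0" --pt "14 1 0 0 0" --pt "16 1 0 0 0" --pt "18 1 0 0 0" --pt "18 1 0 0 0"

```text
t: 4.25
tool_pos: [557.3, -59.5, 72.6]
ee_rot: [-3.13, 0.27, 0.004]
ft_force: [-10.4, 1.2, 4.2]
finger_gap: 0.4
```

Emit:
move_arm --pt "1 0 0 0 0" --pt "2 0 0 0 0" --pt "2 0 0 0 0" --pt "2 0 0 0 0"

```text
t: 4.65
tool_pos: [557.7, -59.7, 72.5]
ee_rot: [-3.13, 0.27, 0.009]
ft_force: [-27.3, 1.9, 13.2]
finger_gap: 0.4
```

Emit:
move_arm --pt "-15 0 0 0 0" --pt "-35 0 0 0 0" --pt "-60 0 -10 0 100" --pt "-80 -10 -40 0 100" --pt "-93 -30 -80 0 100" --pt "-93 -50 -110 0 100" --pt "-93 -57 -120 0 100" --pt "-93 -57 -120 0 100" --pt "-93 -57 -120 0 100" --pt "-93 -57 -120 0 100"

```text
t: 5.65
tool_pos: [477.6, 11.5, 190.8]
ee_rot: [3.13, -0.271, -0.004]
ft_force: [-0.1, -0.9, -0.9]
finger_gap: 59.9
```

```bash
python3 - <<'E'
from h import *
from station import telemetry
b=snap("wrist","w3.npz");st=telemetry.state();print(st["tool_pos"],st["ft_force"],st["finger_gap"])
cv2.imwrite("pics/w3.png",b["p"][:,:,::-1])
print(proj(b,[551,8.9,113]))
E
```

```text
[477.65851227  11.54893332 191.00045778] [-0.47922746 -0.7323633   0.20214821] 63.79083535545701
[[310.30644982 141.67299656]]
```

View pics/w3.png

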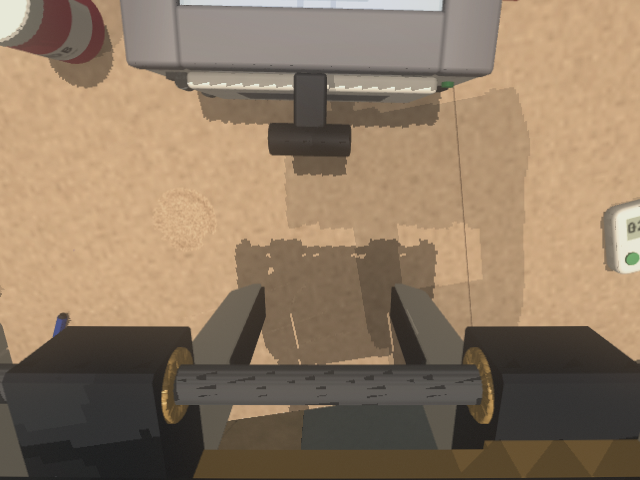

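```bash
python3 - <<'E'
from h import *
b=load("w3.npz");a=load("w1.npz")
print(tri(a,(165,118.5),b,(310,139.5)))
e=onz(b,[(269,140.5),(351,138.5),(310,139.5)],113);print(e,np.linalg.norm(e[0]-e[1]))
f=onz(b,[(127,66),(497,72.5)],115);print(f,np.linalg.norm(f[0]-f[1]))
for q in(e,f): d=q[0]-q[1];print(np.arctan2(-d[0],d[1]))
d1=onz(b,[(188,87),(437,92)],92);d=d1[0]-d1[1];print(d1,np.linalg.norm(d),np.arctan2(-d[0],d[1]))
W=cloud(b)
print(W[139,300:321:10],W[89,[200,250,280,350,400,430]].round(1).tolist())
E
```

```text
(array([552.43516511,   8.73975429, 113.81177726]), np.float64(0.4563681737433779))
[[555.71525507  31.94358497 113.        ]
 [548.71961031 -14.21077228 113.        ]
 [552.2072532    8.85005316 113.        ]] 46.681513895593085
[[607.02206502  98.59657144 115.        ]
 [569.3237472  -97.19839044 115.        ]] 199.3911489124728
-0.15042565585662315
-0.19021208369613454
[[594.68606953  76.38332891  92.        ]
 [565.97219923 -70.72831527  92.        ]] 149.88769863173877 -0.19276073494982476
[[553.52488946  13.87691657 120.33003699]
 [552.58385887   8.41660156 121.24550167]
 [551.64655864   3.00852511 121.85974053]] [[593.0, 70.8, 87.8], [587.4, 40.3, 89.7], [584.2, 22.4, 89.4], [576.7, -19.3, 91.3], [571.6, -49.3, 89.9], [568.3, -66.6, 92.6]]
```

Emit:
move_arm --pt "25 -5 0 1 100" --pt "55 -10 0 1 100" --pt "74 -10 0 1 100" --pt "74 -10 0 1 100" --pt "74 -10 20 1 100" --pt "74 -10 45 1 100" --pt "74 -10 65 1 100" --pt "74 -10 78 1 100" --pt "74 -10 78 1 100"

```text
t: 6.6
tool_pos: [551.4, 9.1, 112.6]
ee_rot: [3.127, -0.298, -0.005]
ft_force: [0.5, 0.3, 0.0]
finger_gap: 93.1
```

Emit:
move_arm --pt "1 0 0 0 40" --pt "1 0 0 0 30" --pt "1 0 0 0 30" --pt "1 0 0 0 30" --pt "1 0 0 0 30" --pt "1 0 0 0 30" --pt "1 0 0 0 30" --pt "1 0 0 0 30" --grip_force 35

```text
t: 7.4
tool_pos: [553.6, 8.6, 114.7]
ee_rot: [3.126, -0.298, -0.0]
ft_force: [-1.2, -5.5, 1.2]
finger_gap: 46.1
```

Emit:
move_arm --pt "0 0 -5 0 30" --pt "0.7 0 -12 0 30" --pt "2 0 -23.6 0 30" --pt "4.3 0 -35.3 0 30" --pt "7 0 -47 0 30" --pt "10.6 0 -58 0 30" --pt "14.8 0 -69 0 30" --pt "19.6 0 -80 0 30" --pt "23 0 -87 0 30" --pt "25 0 -90.7 0 30" --pt "25 0 -90.7 0 30"

```text
t: 8.5
tool_pos: [578.1, 3.8, 205.2]
ee_rot: [3.126, -0.298, -0.002]
ft_force: [-1.3, -5.5, -7.2]
finger_gap: 45.5
```

```bash
python3 - <<'E'
from h import *
from station import telemetry
st=telemetry.state();print(st["tool_pos"],st["ft_force"],st["finger_gap"])
o=[]
for n,(x,y) in(("side",(300,230)),("top",(345,160))):
    c=snap(n,n+"2.npz");o.append(cv2.resize(c["p"][y:y+100,x:x+80],None,fx=5,fy=5,interpolation=cv2.INTER_CUBIC))
cv2.imwrite("pics/l1.png",np.hstack(o)[:,:,::-1])
E
```

```text
[578.1468794    3.774653   205.16416653] [-1.33109535 -5.48536962 -7.16000235] 45.47199612140912
```

View pics/l1.png

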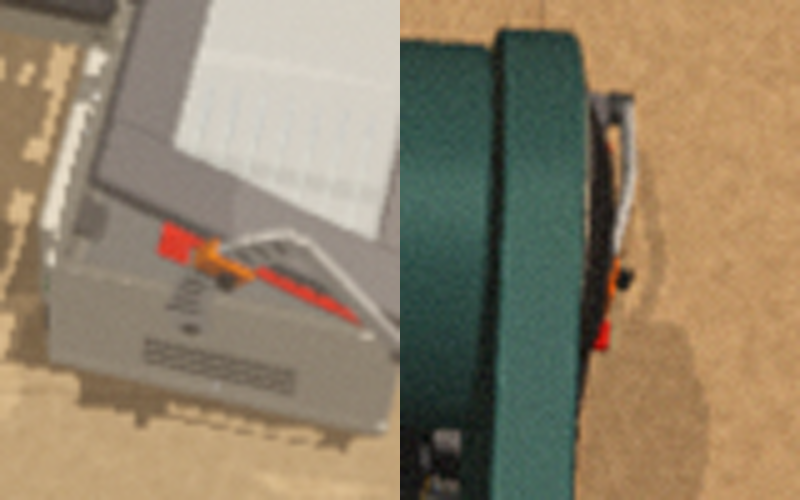

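```bash
python3 - <<'E'
from h import *
c=snap("wrist","w4.npz")
print(proj(c,[[642,-115.8,155.7]]))
a=cv2.resize(load("side0.npz")["p"][265:305,315:355],(300,300),interpolation=cv2.INTER_NEAREST)
b=cv2.resize(load("top0.npz")["p"][195:235,365:405],(300,300),interpolation=cv2.INTER_NEAREST)
w=cv2.resize(c["p"],(500,375))
i=np.zeros((600,800,3),np.uint8);i[:300,:300]=a;i[300:,:300]=b;i[:375,300:]=w
cv2.imwrite("pics/m.png",i[:,:,::-1])
E
```

```text
[[542.74742531 116.57669124]]
```

View pics/m.png

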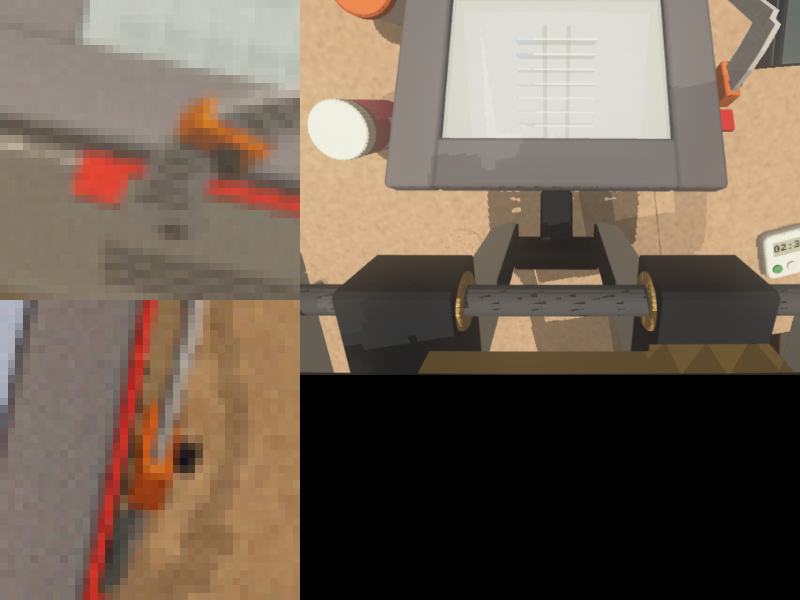

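```bash
cat > m.py <<'E'
from h import *
O=np.array([668.3,-13.3,0]);y=-.187
Rd=np.array([[np.cos(y),np.sin(y),0],[-np.sin(y),np.cos(y),0],[0,0,1]])
def an(c,name,box=None):
    hsv=cv2.cvtColor(c["p"],cv2.COLOR_RGB2HSV);W=(cloud(c)-O)@Rd.T
    dx=80-W[...,0];dz=W[...,2]-107
    for nm,h in(("red",(hsv[...,0]<=3)|(hsv[...,0]>=175)),("orange",(hsv[...,0]>=6)&(hsv[...,0]<=15))):
        m=h&(hsv[...,1]>165)&(hsv[...,2]>110)&(W[...,0]>-60)&(W[...,0]<90)&(W[...,1]<-95)&(W[...,1]>-140)&(W[...,2]>90)
        if m.sum()<4: continue
        A=np.arctan2(dz,dx)[m];r=np.hypot(dx,dz)[m]
        v,u=np.nonzero(m)
        print(name,nm,m.sum(),"u",u.min(),u.max(),"v",v.min(),v.max(),"y",np.percentile(W[m][:,1],[5,50,95]).round(1),"r",np.percentile(r,[5,50,95]).round(1),"ang",np.percentile(A,[3,10,50,90,97]).round(3))
E
python3 - <<'E'
from m import *
for f in("side0","top0","side2","top2","w4"): an(load(f+".npz"),f)
W=(cloud(load("w4.npz"))-O)@Rd.T
p=load("w4.npz")["p"]
for v in range(78,172,4): print(v,[(int(u),*p[v,u],*W[v,u].round(0).astype(int)) for u in (536,542,548)])
E
```

```text
side0 red 42 u 326 369 v 286 295 y [-107.8 -100.1  -97.3] r [ 34.4  77.  121. ] ang [-0.031  0.006  0.03   0.085  0.103]
side0 orange 25 u 339 349 v 279 285 y [-110.3 -109.  -105. ] r [ 91.3 104.9 109.7] ang [0.505 0.52  0.582 0.598 0.615]
top0 red 95 u 375 385 v 193 241 y [-109.6 -101.2  -99.7] r [ 35.9 102.1 124.5] ang [-0.009 -0.004  0.022  0.063  0.086]
top0 orange 53 u 382 388 v 209 222 y [-109.9 -104.4 -101.8] r [ 90.  107.  109.7] ang [0.452 0.467 0.564 0.602 0.608]
side2 red 49 u 332 368 v 275 292 y [-109.1 -100.8  -98.2] r [ 42.8 113.4 125.1] ang [0.454 0.47  0.49  0.521 0.537]
side2 orange 38 u 339 351 v 278 285 y [-111.4 -108.9 -102.2] r [ 89.1 105.6 109.7] ang [0.476 0.501 0.576 0.619 0.638]
top2 red 9 u 384 386 v 225 229 y [-111.1 -109.4 -108. ] r [116.8 121.5 125.3] ang [0.455 0.46  0.47  0.484 0.491]
top2 orange 11 u 386 388 v 212 229 y [-111.1 -109.8 -108.5] r [ 96.3 103.8 117.3] ang [0.47  0.482 0.585 0.602 0.609]
w4 red 386 u 538 555 v 141 166 y [-110.6 -107.3 -103.8] r [111.3 117.2 123.2] ang [0.468 0.471 0.478 0.485 0.488]
w4 orange 315 u 539 562 v 79 122 y [-108.
[... 6380 characters left out ...]
np.int64(164)), (548, np.uint8(217), np.uint8(78), np.uint8(69), np.int64(-28), np.int64(-108), np.int64(162))]
166 [(536, np.uint8(129), np.uint8(119), np.uint8(114), np.int64(-29), np.int64(-95), np.int64(175)), (542, np.uint8(183), np.uint8(71), np.uint8(63), np.int64(-30), np.int64(-105), np.int64(162)), (548, np.uint8(186), np.uint8(72), np.uint8(63), np.int64(-30), np.int64(-108), np.int64(163))]
170 [(536, np.uint8(130), np.uint8(120), np.uint8(115), np.int64(-31), np.int64(-95), np.int64(176)), (542, np.uint8(216), np.uint8(181), np.uint8(142), np.int64(-48), np.int64(-197), np.int64(-1)), (548, np.uint8(210), np.uint8(172), np.uint8(133), np.int64(-48), np.int64(-201), np.int64(1))]
```

```bash
cat >> m.py <<'E'
def lid(c):
    W=(cloud(c)-O)@Rd.T;p=c["p"].astype(int)
    m=(np.ptp(p,axis=2)<30)&(p.max(2)<170)&(W[...,2]>120)&(abs(W[...,1])>75)&(abs(W[...,1])<96)&(W[...,0]>-75)&(W[...,0]<75)
    X=W[m]
    for _ in range(3):
        A=np.c_[X[:,0],X[:,1],np.ones(len(X))];k=np.linalg.lstsq(A,X[:,2],rcond=None)[0];r=X[:,2]-A@k;X=X[abs(r)<2.5]
    th=np.arctan(-k[0]);h=(k[0]*80+k[2]-107)*np.cos(th)
    print("lid slope",th.round(4),"tilt y",k[1].round(4),"height over hinge",h.round(2),len(X),r.std().round(2))
E
python3 - <<'E'
from m import *
lid(load("w4.npz"))
E
```

```text
lid slope 0.4734 tilt y 0.0051 height over hinge 12.01 17005 0.61
```

Emit:
move_arm --pt "1.5 0 -3 0 30" --pt "3.5 0 -6 0 30" --pt "5 0 -9 0 30" --pt "5 0 -9 0 30" --pt "5 0 -9 0 30" --pt "5 0 -9 0 30"

```text
t: 9.25
tool_pos: [582.9, 2.8, 213.4]
ee_rot: [3.126, -0.298, -0.002]
ft_force: [0.3, -6.0, -8.8]
finger_gap: 45.6
```

```bash
python3 - <<'E'
from m import *
from station import telemetry
st=telemetry.state();print(st["tool_pos"],st["ft_force"],st["finger_gap"])
c=snap("wrist","w5.npz");an(c,"w5");lid(c)
s=snap("side","side3.npz");an(s,"side3");t=snap("top","top3.npz")
i=np.hstack([cv2.resize(s["p"][225:305,285:385],(500,400),interpolation=cv2.INTER_CUBIC),cv2.resize(c["p"][60:200,500:605],(300,400),interpolation=cv2.INTER_CUBIC)])
cv2.imwrite("pics/n.png",i[:,:,::-1])
E
```

```text
[582.86429569   2.81682593 213.44195009] [ 0.27303772 -6.01912472 -8.76292245] 45.554132998237215
w5 red 361 u 534 550 v 145 169 y [-110.8 -107.3 -104. ] r [111.  117.2 122.9] ang [0.518 0.521 0.527 0.534 0.537]
w5 orange 270 u 529 549 v 93 133 y [-108.  -103.1 -101.6] r [ 86.1  98.6 107. ] ang [0.581 0.584 0.594 0.605 0.609]
lid slope 0.5311 tilt y 0.0072 height over hinge 11.43 8874 0.59
side3 red 60 u 333 368 v 274 292 y [-111.6 -101.1  -97.9] r [ 44.7 111.9 124.6] ang [0.498 0.506 0.54  0.581 0.591]
side3 orange 37 u 339 350 v 278 285 y [-111.  -109.3 -101.2] r [ 91.4 106.5 110. ] ang [0.469 0.499 0.574 0.61  0.629]
```

View pics/n.png

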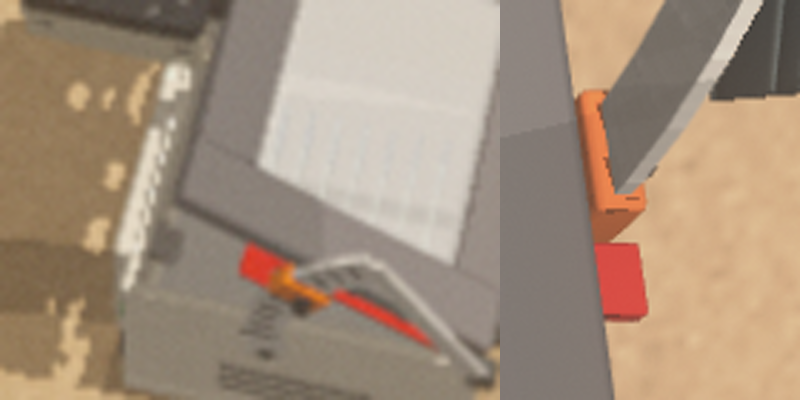

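Emit:
move_arm --pt "0 0 0 0 30" --pt "0 0 0 0 30" --pt "0 0 0 0 30" --pt "0 0 0 0 30" --pt "0 0 0 0 30" --pt "0 0 0 0 30" --pt "0 0 0 0 30" --pt "0 0 0 0 30"

```text
t: 10.2
tool_pos: [582.9, 2.8, 213.5]
ee_rot: [3.126, -0.298, -0.002]
ft_force: [0.7, -6.5, -9.2]
finger_gap: 45.7
```

```bash
python3 - <<'E'
from m import *
from station import telemetry
c=snap("wrist","w6.npz");an(c,"w6");lid(c)
s=snap("side","side4.npz");W=(cloud(s)-O)@Rd.T;p=s["p"]
m=(p.min(2)>150)&(W[...,0]<-70)&(W[...,0]>-200)&(abs(W[...,1])<95)&(W[...,2]>70)&(W[...,2]<105)
X=W[m];print("door top x vs y",m.sum(),np.polyfit(X[:,1],X[:,0],1).round(3) if m.sum()>5 else "")
E
```

```text
w6 red 360 u 533 550 v 145 169 y [-110.6 -107.3 -104. ] r [110.9 117.  122.9] ang [0.518 0.521 0.528 0.535 0.539]
w6 orange 268 u 529 549 v 93 133 y [-108.4 -103.  -101.7] r [ 86.4  98.7 106.9] ang [0.579 0.584 0.594 0.604 0.608]
lid slope 0.532 tilt y 0.0074 height over hinge 11.34 8758 0.59
door top x vs y 129 [-1.1000e-02 -8.6778e+01]
```

Everything is steady. The door lies parallel to the front at x ≈ -87 mm (slope 0.01), and the lid reads about 0.53 rad against about 0.52 to 0.53 for the clip. I'm handing the job in.

```bash
python3 -c "
from station import order
print(order.job_done())"
```

```text
the job is handed in; nothing more can be done
None
```

The door is shut and the lid is being held at the clip. I handed the job in at about 10.3 s with the gripper still on the handle.

- **Door:** I pushed it shut with the closed fingers until it met a hard stop, at about 27 N. In the last side view its top edge was parallel to the front to about 0.01 rad, at x ≈ -87 mm, which means shut.
- **Lid:** I gripped the crossbar across its two ends (gap 46 mm, grip set to 35 N) and raised it along its arc. It stayed steady for the last 0.8 s.
- **Pointer against clip:** The lid reads 0.53 rad from its slope and 0.537 rad from the tool height. The clip reads 0.517 rad from the raw depth and 0.527 rad after correcting the depth offset. The pointer's own top face read 0.528, so its middle is probably about 0.51, on the other side of the clip. These readings differ by about 0.02 rad, well inside the clip's ±0.08 rad.
- **Things left alone:** The clip read the same before and after the last raise. Nothing touched the jar, cup or timer on the path I took, but I did not measure their positions again at the end.

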